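# Raise the weighted drop stop and run the tube on to the end stop

## Task

The tube has to go on to the next length stop on the welding-table fence. First push the weighted arm of the drop stop up from underneath, gently and without flinging it, until it tips over its balance point and stays up by itself; then push the tube along the fence, flat on the table, until its end is home against the end stop and its side lies along the fence. Work by pushing only: do not grip or lift anything, and leave the tub, jar, hammer and offcut where they are.

Things in the scene. Friction and masses are not known exactly. Their poses are not given: they have to be found in the camera images.
- fence: Straight steel fence fixed to the table, running away from the robot: box section 30 mm thick, 50 mm high, 500 mm long. Origin on the table at the foot of its working face, which looks to the robot's left. x points square out of the back of the fence, to the robot's right (steel from x = 0 to 0.03); y runs along the fence away from the robot; z up. It stands up to 8 degrees askew, either way.
- stop_pivot (a point): Middle of the drop stop's hinge axis, 110 mm above the table, 30 mm behind (x) the fence face; axes as the fence's, the hinge axis along y. Its grey clamp bracket (70 mm along the fence, up to 128 mm high) is fixed on top of the fence. Behind the hinge a cranked tail carries a round counterweight (56 mm diameter), which swings down behind the fence as the arm goes up.
- stop_arm (a joint): Angle of the drop stop's steel arm, rad. 0: level across the lane, pointing from the hinge to the robot's left. It grows as the arm's free end is pushed up and then over to the right; pi/2 is upright, the far rest is at 1.66. Raising it takes about 2 N at its free end, less further on. It balances at about 1.03: below that it falls back to 0, beyond it sinks to the far rest by itself and stays.
- stop_foot (a point): Middle of the arm's foot, a plate 36 x 8 mm that hangs from the arm 80 mm from the hinge, down to 14 mm above the table when the arm is level, where it blocks the tube; a button on it stands 6 mm out towards the tube. The arm is a flat bar 25 mm wide, 8 mm thick; 170 to 215 mm from the hinge it widens to a lift plate 110 mm wide, 5 mm thick. Moves with the arm.
- lift_edge (a point): Middle of the rolled free edge of the lift plate: round, 12 mm diameter, 110 mm long, parallel to the hinge axis and 218 mm from it, level with it when the arm is down (so 110 mm above the table, only bare table below). Moves with the arm; push up under it.
- tube_center (a point): Centre of the loose tube: closed aluminium rectangular section lying flat, 100 mm across the lane (x), 170 mm along the fence (y), 40 mm high, about 0.45 kg; the point is 20 mm above the table. Axes: x to the robot's right, y along the tube away from the robot, z up. It starts beside the fence on the robot's side of the drop stop, and has to go on away from the robot.
- tube_lead (a point): Middle of the tube's leading (far, +y) end face, 85 mm from its centre and 20 mm above the table. The near end face is 170 mm back along the tube.
- end_stop: End stop clamped to the fence beyond the drop stop, fixed. An upright plate 10 mm thick reaches 95 mm out from the fence across the lane, up to 49 mm above the table; its face towards the tube is the plane y = 0 of this body. Origin on the table where that face meets the fence face; axes as the fence's. Its grey clamp rises to 66 mm.
- tub: Bystander: red plastic tub with a side handle, 140 mm diameter, 115 mm high, open top; origin at the middle of its underside. Left of the lane.
- jar: Bystander: brown jar with black lid, 80 mm diameter, 110 mm high; origin at the middle of its underside. Right of the fence.
- hammer: Bystander: hammer lying on the table; origin under the middle of it. Right, near the robot.
- offcut: Bystander: short steel angle offcut, 50 x 70 mm foot, 50 mm high; origin at the middle of its underside. Left, beyond the tub.
Not all that is in view belongs to the job. Of the things shaped like the part that bears tube_center, the aluminium one is meant.

How it is judged (in metres and radians):
On the way, in this order (a step that is already met when the one before it is completed fails the run):
1. the drop stop's arm is up against its far rest and stays there with nothing touching it (value of joint stop_arm above 1.58 rad and contact force between stop_arm and anything else below 0.1 N), for 0.3 s.
2. the tube's end is home against the end stop (y of tube_lead in the frame of end_stop above -0.004 m), for 0.2 s.
At the end, for the whole second after the job is handed in: The arm rests by itself at its far rest (joint above 1.58 rad); the tube lies still and flat on the table, its leading end within 4 mm of the end stop, its side within 7 mm of the fence at the middle and parallel to it within 0.04 rad (value of joint stop_arm above 1.58 rad and y of tube_lead in the frame of end_stop between -0.004 and 0.003 m and x of tube_center in the frame of fence between -0.057 and -0.045 m and angle between the y axis of tube_center and the y axis of fence, either way round below 0.04 rad and height (world z) of tube_center below 0.024 m and angle between tube_center's own z axis and vertical below 0.03 rad and linear speed of tube below 0.01 m/s); the robot touches nothing.
It fails at once if the arm is gripped or pushed roughly (more than 35 N between fingers and arm) (contact force between stop_arm and the fingers above 35 N).
It fails at once if the arm is flung (faster than 4 rad/s) (velocity of joint stop_arm above 4 rad/s).
It fails at once if the tube is lifted or tipped (height (world z) of tube_center above 0.03 m or angle between tube_center's own z axis and vertical above 0.1 rad).
It fails at once if the tub, jar, hammer or offcut is moved (more than 20 mm) (distance of any of tub, jar, hammer, offcut from where it was at the start of the episode above 0.02 m).
It also fails if it takes over 64 s, if anything falls off the work surface, if the arm or the gripper's body presses on something with over 40 N, if the wrist force passes 120 N, or if a joint passes its speed limit or range.

## Robot

A 6-joint arm with a two-finger parallel gripper is mounted at the origin on the work surface. World frame = base frame: x ahead of the robot, y to its left, z up, the work surface at z = 0. Lengths are in mm, angles in rad, forces in N, time in s.
With the tool pointing down it reaches from about 350 to 775 mm from the base axis. Payload 7.3 kg.
Tool frame: the origin (TCP) lies between the finger pads; the fingertips stand 22 mm ahead of it and the grasp point (between the pads) lies 3 mm ahead of it; z points along the fingers, x is the direction in which the jaws open and shut, and the axes are right-handed (so a half turn about z gives the same grasp; the last joint's range is limited). The gripper opens to 92 mm and grips with 3 to 60 N. Pads are 19 mm wide; open, the fingers measure 130 mm over their backs; the gripper's body (75 mm by 190 mm) begins 47 mm behind the grasp point.
Start: joints at [1.117, 0.342, 1.524, -0, 1.275, -0.146], TCP at [159.04, 500.349, 248.741] pointing down, gripper open.
Joint ranges: [-2.53, 2.53], [-0.77, 2.02], [0.04, 2.7], [-1, 4.14], [0.28, 2.66], [-3.11, 3.11]. Speed limits (rad/s): [2.57, 2.57, 3.14, 3.14, 3.14, 3.14].

## Interface

Orientations are given as [roll, pitch, yaw] about the fixed x, y, z axes, in that order (R = Rz(yaw) Ry(pitch) Rx(roll)).
In Python, from plant import * gives the robot as it stands. The module is installed in compiled form; this text tells all that it offers.
- The arm moves only by the shell command python3 -m handwheel 'ROWS' [OPENING]. ROWS is a JSON object of lists of equal length, an entry for each row: "translation": the shift along the world's x, y, z in units of 15 cm (1.0 is 15 cm), a list of three; "twist": the turn about the world's z in units of 90 degrees (1.0 is 90 degrees). In form: {"translation": [[tx, ty, tz], ...], "twist": [twist, ...]}. A call has exactly 8 rows; each row shifts and turns the pose as measured when the row begins; what a row does not reach is not made up. A row lasts 1/8 s, in which the tool goes at most 62.5 mm and 10.7 degrees, less where a joint would pass 70% of its speed; a pose out of reach is approached as far as the arm can. A call with a number of a shift or a turn outside -1 to 1 is refused whole. A call with a gripper value outside its range is refused whole. OPENING is the closure in counts, from 0 (fully open) to 255 (shut), set as the call begins (- or left out, the last holds). The fingers move at their own pace and stop on an object; the grip force is fixed at half the most. Time passes only in rows, so rows that do not move let the fingers close, or fill a call up. It gives the time, the measured TCP pose, the force and the opening at its end, in the units of the state.
- get_obs(): the state, without advancing time (a new reading comes with each control period).
- capture(name): name is "scene" or "side" or "wrist"; returns a dict with "img" (400x640x3 uint8, red, green, blue), "vertical_fov" (degrees; the focal length in pixels is half the picture's height over the tangent of half this angle, whatever the lens; pixels are square), "cx", "cy" (the principal point, pixels), "world_from_camera" (4x4, takes a point from camera to world coordinates). Camera axes: x right, y up, looking along -z (the intrinsics and any distortion apply to the point x, -y, -z); pixel columns grow to the right and rows downward; lengths in mm; the calibration is good to about 2 mm. A picture is of the moment at which its call begins. There is no depth.
- close_job(): hands the job in, once; it reports no verdict.
Trained networks look in the newest picture that a camera, given by its name, has taken for a name from the list of things; names that differ only in an ending like _2 or _b are one class to them, and where a whole thing is asked for, a point or a joint stands for the part that bears it (a point fixed in the world has none). Each returns a list of dicts, best first, with "score" (0 to 1); they miss things now and then, are a little off and sometimes report something else, mostly with a low value. They report only what shows in the picture. A call takes as long as a camera call. They do not tell look-alikes from the thing itself.
- search_frame(camera, label): "position" ([x, y, z] in mm, in the coordinates of the camera as it stood for that picture, good to about 4 mm: the middle of the surface that is visible of it).
- spot_point(camera, label): "position" ([x, y, z] in mm, in the coordinates of the camera as it stood for that picture, good to about 4 mm: a listed point, or the origin of a listed thing).
The state is a dict: "time": time; "joint_positions": joint angles; "dq": joint speeds; "tau": joint torques, N m; "tool_pos": TCP position; "tcp_rot": TCP orientation; "contact_force": force on the tool from outside, world axes, zero at the start; "moment": the same for the moment, N m; "grip_width": finger opening in mm.
Only numpy, scipy, OpenCV 4.12 (cv2) and the standard library are available. Lean on these libraries where they do the work, as an engineer would, in place of code of your own. Each camera call takes 0.05 s, during which the arm holds its last target.

## Working session

There is one attempt and no reset: what is moved stays moved. The work goes in short steps, Python scripts to look and compute and a shell command to move; the robot and the scene stay as the last step left them, time stands still between calls to the robot, and variables do not carry over. Pictures are saved under pics/ and viewed, and the job is handed in when it is done.

```bash
mkdir -p pics; cat > h.py <<'E'
from plant import *
import numpy as np, cv2
def w(cap,p):
    T=np.array(cap["world_from_camera"]);return (T@np.r_[p,1])[:3]
def proj(cap,P):
    T=np.linalg.inv(np.array(cap["world_from_camera"]));c=(T@np.r_[P,1])[:3]
    f=cap["img"].shape[0]/2/np.tan(np.radians(cap["vertical_fov"])/2)
    return cap["cx"]+f*c[0]/-c[2],cap["cy"]+f*-c[1]/-c[2]
def save(cap,n):cv2.imwrite("pics/"+n,cap["img"][:,:,::-1])
E
python3 - <<'E'
from h import *
o=get_obs();print(o['time'],o['tool_pos'],o['tcp_rot'],o['contact_force'])
for c in("scene","side"):
    k=capture(c);save(k,c+"0.png");print(c,k['vertical_fov'],k['cx'],k['cy'],np.round(k['world_from_camera'],3).tolist(),[x for x in k])
    for l in("fence","stop_pivot","stop_foot","lift_edge","tube_center","tube_lead","end_stop","tub","jar","hammer","offcut"):
        for r in spot_point(c,l)[:3]:
            P=w(k,r['position']);print(l,round(r['score'],2),np.round(P,0),np.round(proj(k,P)))
E
```

```text
0.0 [158.88425751 500.00303485 248.05015378] [-3.14139763e+00  1.49586412e-03  1.26300252e+00] [ 0.68619339  0.04283001 -0.16791679]
scene 54.43237843052971 324.8838608752872 205.9482418014314 [[-0.295, -0.777, 0.556, 1178.558], [0.955, -0.248, 0.161, 142.717], [0.013, 0.578, 0.816, 1122.34], [0.0, 0.0, 0.0, 1.0]] ['img', 'vertical_fov', 'cx', 'cy', 'world_from_camera']
fence 0.88 [ 590. -140.    1.] [291. 243.]
fence 0.29 [ 738. -124.    1.] [280. 284.]
stop_pivot 0.71 [ 678. -166.  109.] [271. 247.]
stop_foot 0.9 [668. -81.  61.] [300. 259.]
lift_edge 0.92 [652.  53. 112.] [344. 259.]
lift_edge 0.56 [666. -85.  62.] [299. 258.]
tube_center 0.94 [551. -88.  22.] [310. 234.]
tube_center 0.92 [353.  40.  24.] [362. 197.]
tube_center 0.91 [197. 311.  19.] [444. 183.]
tube_lead 0.97 [753.  92.  21.] [346. 306.]
tube_lead 0.85 [636. -82.  24.] [303. 256.]
tube_lead 0.82 [135. 368.  25.] [462. 173.]
end_stop 0.71 [ 738. -126.    4.] [279. 283.]
tub 0.66 [439. 304.   2.] [432. 240.]
tub 0.34 [ 519. -348.    4.] [242. 210.]
jar 0.83 [ 518. -348.    1.] [242. 210.]
jar 0.39 [ 738. -127.    1
[... 471 characters left out ...]
209.]
lift_edge 0.72 [ 740. -123.    3.] [391. 227.]
lift_edge 0.67 [642. 336.  -2.] [325. 165.]
lift_edge 0.57 [655.  55. 115.] [352. 175.]
tube_center 0.8 [351.  47.  20.] [269. 212.]
tube_center 0.79 [797. 163.  26.] [376. 175.]
tube_center 0.65 [196. 311.  20.] [217. 178.]
tube_lead 0.93 [636. -82.  19.] [358. 221.]
tube_lead 0.91 [ 339. -431.   21.] [298. 317.]
tube_lead 0.73 [137. 371.  24.] [200. 171.]
end_stop 0.79 [ 737. -124.    1.] [390. 228.]
end_stop 0.48 [643. 336.   2.] [326. 164.]
tub 0.95 [440. 299.   2.] [280. 175.]
jar 0.71 [ 523. -356.    3.] [353. 288.]
jar 0.56 [555. -89.  18.] [336. 226.]
jar 0.36 [ 741. -125.    0.] [391. 228.]
offcut 0.51 [642. 335.  -2.] [325. 165.]
```

View pics/scene0.png

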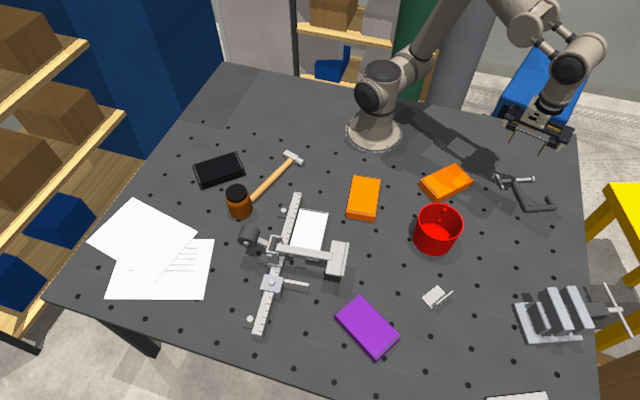

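View pics/side0.png

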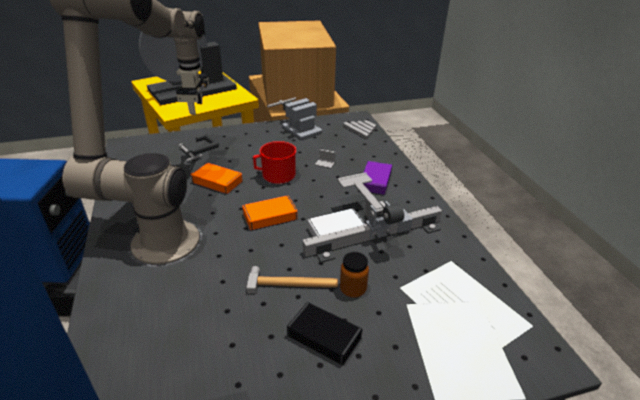

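```bash
python3 - <<'E'
import cv2
a=cv2.imread("pics/scene0.png")[165:345,220:480];cv2.imwrite("pics/c1.png",cv2.resize(a,None,fx=3,fy=3,interpolation=2))
a=cv2.imread("pics/side0.png")[130:270,210:430];cv2.imwrite("pics/c2.png",cv2.resize(a,None,fx=3.5,fy=3.5,interpolation=2))
E
```

```text
(no output)
```

View pics/c1.png

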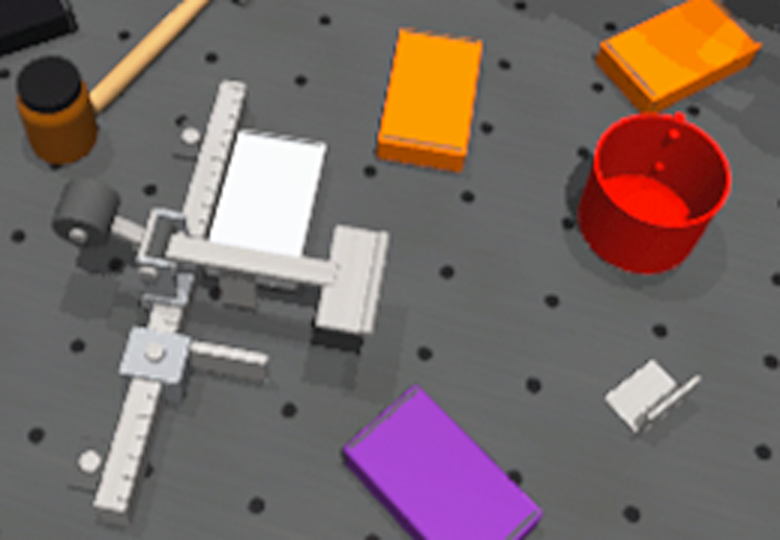

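View pics/c2.png

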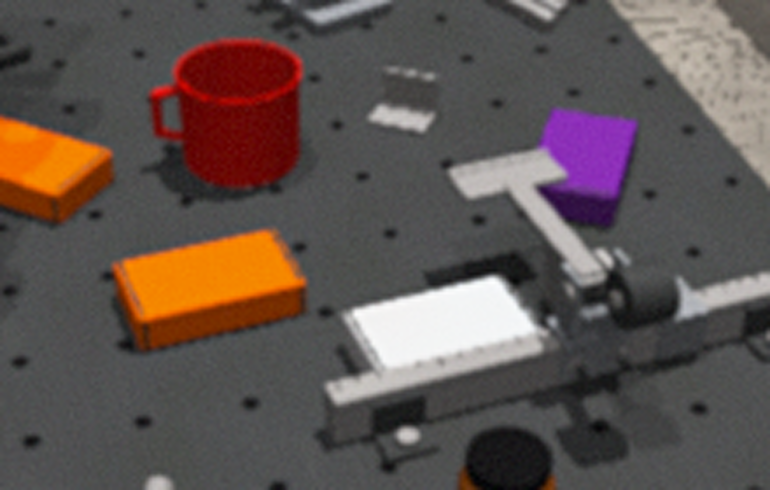

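Candidates for the tube in scene0:
- pale aluminium block beside the fence, (310,232)
- orange blocks, (363,197) and (445,182)
- purple block, (367,327)
- black block, (218,170)

The pale one against the fence is the aluminium tube, and the crops confirm it. Lift edge is at about (344,259), end stop plate at about (300,284). Next, the wrist view, to see what the fingers look like.

```bash
python3 - <<'E'
from h import *
k=capture("wrist");save(k,"w0.png");print(np.round(k['world_from_camera'],3).tolist(),get_obs()['time'])
E
```

```text
[[0.303, -0.916, -0.263, 87.803], [0.953, 0.291, 0.084, 522.37], [-0.001, -0.276, 0.961, 384.565], [0.0, 0.0, 0.0, 1.0]] 1.25
```

View pics/w0.png

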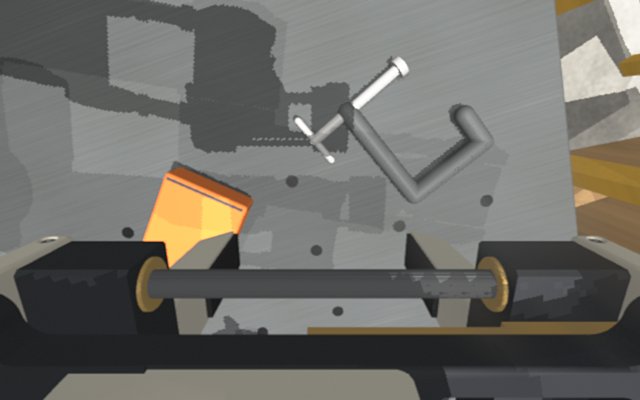

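```bash
python3 -m handwheel '{"translation": [[0.33,-0.2,0.05],[0.33,-0.2,0.05],[0.33,-0.2,0.05],[0.33,-0.2,0],[0.33,-0.2,0],[0.33,-0.2,0],[0.33,-0.2,0],[0.33,-0.2,0]], "twist": [-0.11,-0.11,-0.11,-0.11,-0.11,-0.11,-0.11,-0.11]}' 255
```

```text
time: 2.25
tool_pos: [563.0, 254.2, 272.8]
tcp_rot: [-3.139, -0.003, -0.155]
contact_force: [0.1, -0.4, 0.0]
grip_width: 16.2
```

```bash
python3 -m handwheel '{"translation": [[0.3,-0.2,0],[0.3,-0.2,0],[0.3,-0.1,0],[0.3,0,0],[0.3,0,0],[0.3,0,0],[0.3,0,0],[0.3,0,0]], "twist": [-0.11,-0.11,-0.11,-0.11,-0.11,-0.11,-0.11,-0.11]}' 255; python3 -c "
from h import *
o=get_obs();print(o)"
```

```text
time: 3.25
tool_pos: [837.6, 155.2, 228.5]
tcp_rot: [-3.089, -0.001, -1.536]
contact_force: [0.3, -0.8, 1.6]
grip_width: 0.2
{'time': 3.25, 'joint_positions': array([ 0.094861  ,  1.15539937,  0.03721725, -0.00427626,  1.89667232,
        1.6295941 ]), 'dq': array([-0.0660834 ,  0.20375724, -0.01699778, -0.0175675 , -0.27784842,
        1.34622309]), 'tau': array([ 5.34354046e-02, -7.42380595e+01, -2.44671965e+01,  2.21957843e-02,
        6.83410442e-02, -1.80314820e+00]), 'tool_pos': array([837.63689661, 155.23841764, 228.45014299]), 'tcp_rot': array([-3.08914283e+00, -8.94885956e-04, -1.53623155e+00]), 'contact_force': array([ 0.25585792, -0.77837983,  1.64692589]), 'moment': array([-0.07146028,  0.24260789,  0.01796643]), 'grip_width': 0.224565624559794}
```

```bash
python3 -m handwheel '{"translation": [[0.4,0,0],[0.4,0,0],[0.4,0,0],[0.4,0,0],[0.4,0,0],[0.4,0,0],[0.4,0,0],[0.4,0,0]], "twist": [0,0,0,0,0,0,0,0]}' 255; python3 -c "
from h import *
o=get_obs();print(o['joint_positions'],o['dq'])"
```

```text
time: 4.25
tool_pos: [968.7, 104.6, 122.5]
tcp_rot: [-2.788, 0.031, -1.533]
contact_force: [-0.9, -0.3, -0.2]
grip_width: 0.1
[0.01819722 1.30093419 0.03728998 0.0357584  1.44985639 1.55875519] [-0.05900199  0.13154789 -0.00122498  0.04691334 -0.43902184 -0.06228934]
```

```bash
python3 -m handwheel '{"translation": [[0.38,0,0.1],[0.38,0,0.1],[0.38,0,0.1],[0.38,0,0.1],[0.38,0,0.1],[0.38,0,0.1],[0.38,0,0.1],[0.38,0,0.1]], "twist": [0,0,0,0,0,0,0,0]}' 255; python3 -c "
from h import *
o=get_obs();print(o['joint_positions'],o['dq'])"
```

```text
time: 5.25
tool_pos: [1051.7, 72.8, 163.8]
tcp_rot: [-2.479, 0.044, -1.527]
contact_force: [-0.0, 0.9, 0.4]
grip_width: 0.3
[-0.0252085   1.30462611  0.03694783  0.08494332  1.14162079  1.50748846] [-3.24271519e-02  9.85615794e-03  1.84810553e-06  5.05743985e-02
 -3.08830659e-01 -4.72110299e-02]
```

```bash
python3 -m handwheel '{"translation": [[0.38,0.1,0.1],[0.38,0.1,0.1],[0.38,0.1,0.1],[0.38,0.1,0.1],[0.38,0.1,0.1],[0.38,0.1,0.1],[0.38,0.1,0.1],[0.38,0.1,0.1]], "twist": [0,0,0,0,0,0,0,0]}' 255; python3 -c "
from h import *
o=get_obs();print(o['joint_positions'],o['dq'])"
```

```text
time: 6.25
tool_pos: [1106.1, 148.1, 209.4]
tcp_rot: [-2.191, 0.06, -1.511]
contact_force: [0.1, 0.1, -0.1]
grip_width: 0.6
[0.05403546 1.32277144 0.0370472  0.05391495 0.83133686 1.57968793] [ 0.06387099  0.01908512  0.00193066 -0.0219814  -0.29200824  0.0500847 ]
```

```bash
python3 -m handwheel '{"translation": [[0.38,0.05,0.1],[0.38,0.05,0.1],[0.38,0.05,0.1],[0.2,0,0.1],[-0.3,0.0,0.05],[-0.4,0,0],[-0.4,0,0],[-0.4,0,0]], "twist": [0,0,0,0,0,0,0,0]}' 255; python3 -c "
from h import *
o=get_obs();print(o['joint_positions'],o['dq'])"
```

```text
time: 7.25
tool_pos: [970.1, 143.6, 254.8]
tcp_rot: [-2.133, 0.071, -1.494]
contact_force: [0.9, 0.4, 0.0]
grip_width: 0.7
[0.05099085 0.83331954 1.02199113 0.21412076 0.28286835 1.41115885] [ 4.49527289e-04 -8.36153891e-01  1.10476530e+00  1.28801269e-01
 -7.85481535e-02 -1.37086143e-01]
```

```bash
cat > kin.py <<'E'
import numpy as np
from scipy.optimize import least_squares
D=[([1.117,.342,1.524,0,1.275],[159.04,500.349,248.741]),
([.094861,1.15539937,.03721725,-.0043,1.89667],[837.637,155.238,228.45]),
([.018197,1.300934,.03729,.0358,1.449856],[968.7,104.6,122.5]),
([-.0252,1.304626,.036948,.0849,1.14162],[1051.7,72.8,163.8]),
([.054,1.32277,.037047,.0539,.831337],[1106.1,148.1,209.4]),
([.05099,.83332,1.02199,.2141,.282868],[970.1,143.6,254.8])]
def Rz(a):c,s=np.cos(a),np.sin(a);return np.array([[c,-s,0],[s,c,0],[0,0,1]])
def Ry(a):c,s=np.cos(a),np.sin(a);return np.array([[c,0,s],[0,1,0],[-s,0,c]])
def fk(q,p):
    h,a,b,L,d,r0=p
    F=Rz(q[0])@Ry(q[1]);x=np.array([0,0,h])+Rz(q[0])@[r0,d,0]+F@[0,0,a]
    F=F@Ry(q[2]);x=x+F@[0,0,b];F=F@Rz(q[3])@Ry(q[4]);x=x+F@[0,0,L]
    return x,F[:,2]
p=least_squares(lambda p:np.concatenate([fk(q,p)[0]-np.array(x) for q,x in D]),[300,400,400,200,76,0]).x
def ik2(x,y,z,pitch):
    # planar, q4=0 ; pitch from up
    h,a,b,L,d,r0=p;r=np.sqrt(x*x+y*y-d*d)-r0-L*np.sin(pitch);Z=z-h-L*np.cos(pitch)
    c=(r*r+Z*Z-a*a-b*b)/2/a/b
    if abs(c)>1:return None
    q3=np.arccos(c);q2=np.arctan2(r,Z)-np.arctan2(b*np.sin(q3),a+b*np.cos(q3));return q2,q3,pitch-q2-q3
if __name__=="__main__":
    print(p,[np.round(fk(q,p)[0]-x,1) for q,x in D])
    for t in (.3,.5,.7,.9,1.0):
        for P in [(606,54,86),(606,40,150),(606,0,230),(606,-50,300),(606,54,250),(450,-80,40),(550,-80,40)]:
            r=ik2(*P,np.pi-t);print(t,P,r and np.round(r,2))
E
python3 kin.py
```

```text
[153.28663756 542.59237823 409.76456867 289.11352837  76.65764532
 -51.9928882 ] [array([1. , 2.6, 7.4]), array([-8.2, -0.5,  6.4]), array([-0.7, -0. , -1.2]), array([-2.3, -0.3, -2.4]), array([-2.6, -0.2, -4.9]), array([11.1,  0.4, -5.3])]
0.3 (606, 54, 86) [0.5  1.78 0.56]
0.3 (606, 40, 150) [0.43 1.72 0.7 ]
0.3 (606, 0, 230) [0.36 1.61 0.88]
0.3 (606, -50, 300) [0.32 1.48 1.04]
0.3 (606, 54, 250) [0.35 1.57 0.93]
0.3 (450, -80, 40) [0.37 2.2  0.28]
0.3 (550, -80, 40) [0.49 1.96 0.39]
0.5 (606, 54, 86) [0.46 1.94 0.25]
0.5 (606, 40, 150) [0.37 1.88 0.4 ]
0.5 (606, 0, 230) [0.28 1.77 0.59]
0.5 (606, -50, 300) [0.24 1.65 0.76]
0.5 (606, 54, 250) [0.27 1.73 0.64]
0.5 (450, -80, 40) [ 0.35  2.34 -0.05]
0.5 (550, -80, 40) [0.46 2.11 0.07]
0.7 (606, 54, 86) [ 0.45  2.08 -0.09]
0.7 (606, 40, 150) [0.34 2.03 0.07]
0.7 (606, 0, 230) [0.24 1.93 0.28]
0.7 (606, -50, 300) [0.18 1.81 0.45]
0.7 (606, 54, 250) [0.22 1.89 0.33]
0.7 (450, -80, 40) [ 0.39  2.48 -0.43]
0.7 (550, -80, 40) [ 0.48  2.24 -0.28]
0.9 (606, 54, 86) [ 0.48  2.21 -0.45]
0.9 (606, 40, 150) [ 0.35  2.16 -0.28]
0.9 (606, 0, 230) [ 0.22  2.07 -0.06]
0.9 (606, -50, 300) [0.14 1.97 0.13]
0.9 (606, 54, 250) [ 0.2   2.04 -0.  ]
0.9 (450, -80, 40) [ 0.5   2.6  -0.86]
0.9 (550, -80, 40) [ 0.54  2.36 -0.66]
1.0 (606, 54, 86) [ 0.52  2.26 -0.64]
1.0 (606, 40, 150) [ 0.38  2.22 -0.46]
1.0 (606, 0, 230) [ 0.23  2.14 -0.23]
1.0 (606, -50, 300) [ 0.14  2.04 -0.04]
1.0 (606, 54, 250) [ 0.21  2.11 -0.18]
1.0 (450, -80, 40) [ 0.59  2.66 -1.11]
1.0 (550, -80, 40) [ 0.6   2.41 -0.87]
```

```bash
python3 -m handwheel '{"translation": [[-0.35,0,0],[-0.35,0,0],[-0.35,0,0],[-0.35,0,0],[-0.35,0,0],[-0.35,0,0],[-0.35,0,0],[-0.35,0,0]], "twist": [0,0,0,0,0,0,0,0]}' 255; python3 -c "
from h import *
o=get_obs();print(o['joint_positions'],o['dq'])"
```

```text
time: 8.25
tool_pos: [579.6, 131.4, 341.5]
tcp_rot: [-2.264, 0.083, -1.481]
contact_force: [-0.5, 0.2, 0.6]
grip_width: 0.3
[0.05300176 0.06242311 1.93075092 0.29674817 0.28253362 1.32542035] [ 0.02421882 -0.84070347  0.8475001  -0.04763981 -0.00263111  0.06230462]
```

```bash
python3 -m handwheel '{"translation": [[-0.08,-0.06,-0.25],[-0.06,-0.06,-0.25],[0,-0.06,-0.25],[0,-0.06,-0.25],[0,-0.06,-0.2],[0,-0.06,-0.2],[0,-0.06,-0.2],[0,0,-0.2]], "twist": [0,0,0,0,0,0,0,0]}' 255; python3 - <<'E'
from h import *
from scipy.spatial.transform import Rotation as R
o=get_obs();print(o['joint_positions'],o['dq'],R.from_euler('xyz',o['tcp_rot']).as_matrix().round(3))
ks={}
for c in("scene","side","wrist"):
    k=capture(c);save(k,c+"1.png")
    for l in("lift_edge","stop_pivot","end_stop","tube_lead","tube_center"):
        for r in spot_point(c,l)[:4]:
            P=w(k,r['position']);print(c,l,round(r['score'],2),np.round(P,0))
E
```

```text
time: 9.25
tool_pos: [561.5, 59.3, 159.1]
tcp_rot: [-2.287, 0.111, -1.439]
contact_force: [-0.1, 0.6, -0.0]
grip_width: 0.4
[-0.19899699  0.34799246  2.23498791  2.22379963  0.40534983 -0.83592394] [-0.00237216  0.58926354  0.25002016  1.86186543  0.4356358  -2.00212254] [[ 0.13  -0.662  0.739]
 [-0.985 -0.003  0.171]
 [-0.11  -0.75  -0.652]]
scene lift_edge 0.86 [652.  52. 111.]
scene lift_edge 0.4 [ 353. -297.    5.]
scene stop_pivot 0.71 [ 676. -167.  110.]
scene stop_pivot 0.65 [ 589. -143.   -1.]
scene stop_pivot 0.41 [ 519. -347.    1.]
scene end_stop 0.91 [ 740. -124.    4.]
scene tube_lead 0.79 [137. 369.  27.]
scene tube_lead 0.78 [ 329. -435.   22.]
scene tube_lead 0.75 [751.  92.  21.]
scene tube_lead 0.73 [264.  33.  22.]
scene tube_center 0.87 [196. 313.  19.]
scene tube_center 0.77 [794. 162.  19.]
scene tube_center 0.77 [ 392. -498.   19.]
scene tube_center 0.74 [551. -90.  24.]
side lift_edge 0.72 [658.  54. 115.]
side stop_pivot 0.8 [ 678. -159.  112.]
side end_stop 0.58 [ 740. -127.    0.]
side tube_lead 0.97 [637. -83.  19.]
side tube_lead 0.65 [266.  39.  18.]
side tube_lead 0.58 [ 335. -432.   22.]
side tube_lead 0.56 [133. 371.  21.]
side tube_center 0.8 [554. -89.  18.]
side tube_center 0.8 [ 396. -494.   21.]
side tube_center 0.72 [793. 161.  22.]
side tube_center 0.71 [195. 307.  24.]
wrist lift_edge 0.83 [653.  54. 112.]
wrist tube_lead 0.81 [755.  87.  21.]
wrist tube_lead 0.55 [640. -82.  19.]
wrist tube_center 0.76 [793. 161.  24.]
```

```bash
python3 - <<'E'
import cv2
a=cv2.imread("pics/scene1.png")[120:345,200:500];b=cv2.imread("pics/side1.png")[90:270,190:430]
cv2.imwrite("pics/c3.png",cv2.resize(a,(800,600)));cv2.imwrite("pics/c4.png",cv2.resize(b,(800,600)))
E
```

```text
(no output)
```

View pics/c3.png

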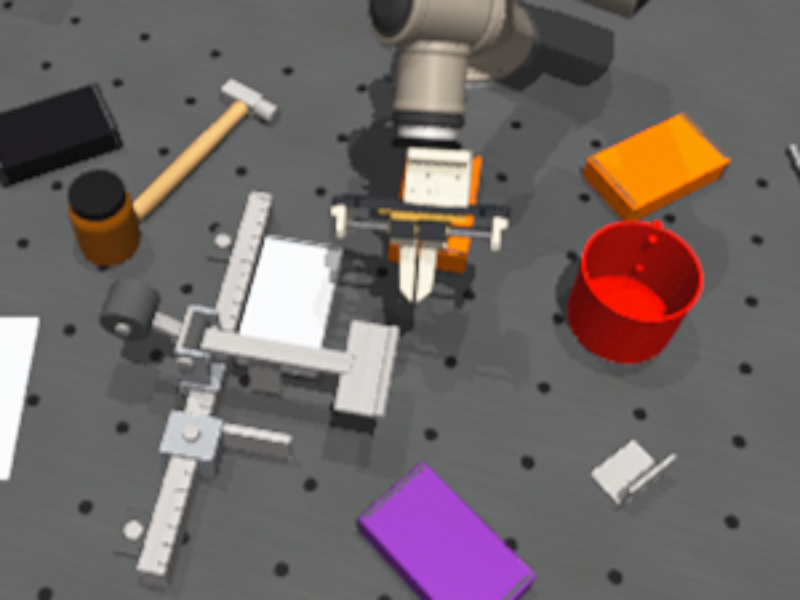

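View pics/c4.png

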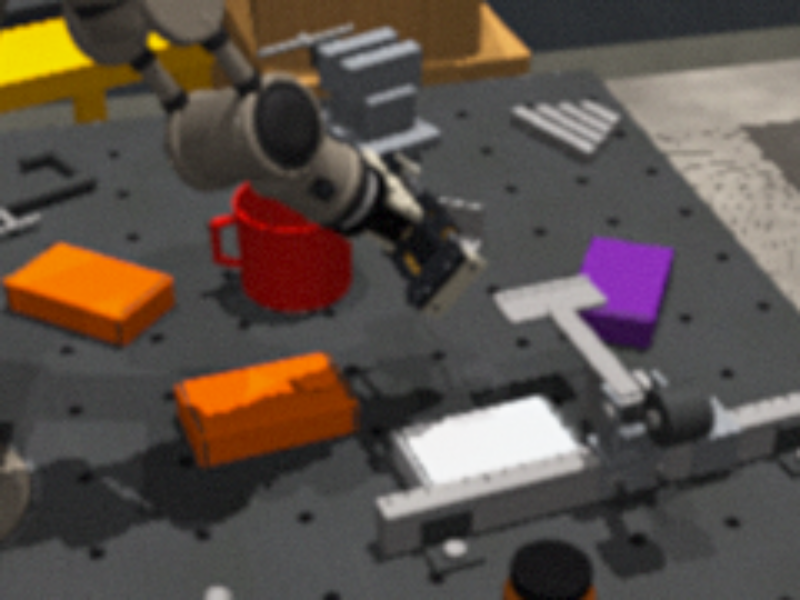

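View pics/wrist1.png

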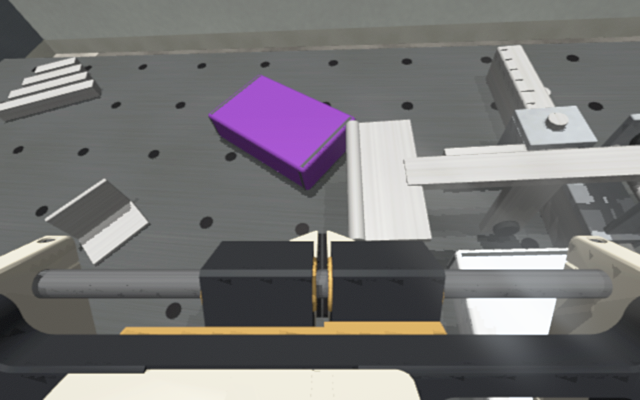

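```bash
python3 -m handwheel '{"translation": [[0,0,0],[0,-0.02,-0.14],[0,-0.02,-0.14],[0,-0.02,-0.14],[0,-0.02,-0.14],[0,0,0],[0.06,0,0],[0.06,0,0]], "twist": [0,0,0,0,0,0,0,0]}' 255; python3 - <<'E'
from h import *
from scipy.spatial.transform import Rotation as R
o=get_obs();print(o['joint_positions'],o['dq'],R.from_euler('xyz',o['tcp_rot']).as_matrix().round(3))
E
```

```text
time: 11.15
tool_pos: [580.8, 48.4, 74.2]
tcp_rot: [-2.286, 0.112, -1.437]
contact_force: [1.1, -0.7, -0.4]
grip_width: 0.3
[-0.22026961  0.59220994  2.23949557  2.51024613  0.59363166 -1.18367037] [ 0.04978338  0.02886541 -0.20291815 -0.08210277 -0.14567276  0.15342839] [[ 0.132 -0.661  0.738]
 [-0.985 -0.004  0.173]
 [-0.111 -0.75  -0.652]]
```

```bash
python3 -m handwheel '{"translation": [[0.07,0,0],[0.07,0,0],[0,0,0.06],[0,0,0.06],[0,0,0.06],[0,0,0.08],[0,0,0.08],[0,0,0.08]], "twist": [0,0,0,0,0,0,0,0]}' 255; python3 - <<'E'
from h import *
o=get_obs();print(o['joint_positions'],o['dq'],o['contact_force'])
for c in("scene","side"):
    k=capture(c);save(k,c+"2.png")
    for l in("lift_edge",):
        for r in spot_point(c,l)[:3]:
            P=w(k,r['position']);print(c,l,round(r['score'],2),np.round(P,0))
import cv2
a=cv2.imread("pics/scene2.png")[120:345,200:500];b=cv2.imread("pics/side2.png")[90:270,190:430]
cv2.imwrite("pics/c5.png",np.hstack([cv2.resize(a,(400,300)),cv2.resize(b,(400,300))]))
E
```

```text
time: 12.15
tool_pos: [601.2, 48.0, 140.6]
tcp_rot: [-2.291, 0.11, -1.439]
contact_force: [-1.6, -1.3, -1.4]
grip_width: 0.3
[-0.20679171  0.43752401  2.14706377  2.2080787   0.40631748 -0.82764155] [-0.00299048 -0.24471502 -0.05945573 -0.54096663 -0.20337175  0.59264597] [-1.5782889  -1.31920158 -1.41887785]
scene lift_edge 0.62 [653.  51. 164.]
side lift_edge 0.83 [657.  50. 167.]
```

View pics/c5.png

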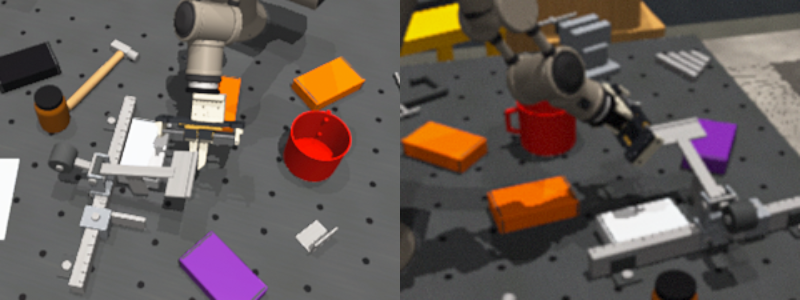

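```bash
python3 -m handwheel '{"translation": [[0.004,-0.033,0.111],[0.005,-0.042,0.108],[0.006,-0.05,0.104],[0.006,-0.059,0.1],[0.007,-0.067,0.095],[0.008,-0.074,0.09],[0.009,-0.081,0.083],[0.01,-0.087,0.077]], "twist": [0,0,0,0,0,0,0,0]}' 255; python3 - <<'E'
from h import *
o=get_obs();print(o['joint_positions'],o['dq'],o['contact_force'])
for c in("scene","side"):
    k=capture(c);save(k,c+"3.png")
    for l in("lift_edge",):
        for r in spot_point(c,l)[:3]:
            P=w(k,r['position']);print(c,l,round(r['score'],2),np.round(P,0))
import cv2
a=cv2.imread("pics/scene3.png")[120:345,200:500];b=cv2.imread("pics/side3.png")[90:270,190:430]
cv2.imwrite("pics/c6.png",np.hstack([cv2.resize(a,(400,300)),cv2.resize(b,(400,300))]))
E
```

```text
time: 13.35
tool_pos: [605.3, -21.6, 251.6]
tcp_rot: [-2.302, 0.12, -1.428]
contact_force: [-1.0, 0.6, -0.4]
grip_width: 0.4
[-0.38617345  0.23348642  1.99011019  1.22392287  0.49227741  0.0949029 ] [-0.24458783 -0.09958154 -0.19637428 -0.60364517  0.29010818  0.50543775] [-1.02063489  0.61289616 -0.39984002]
scene lift_edge 0.92 [662. -24. 280.]
scene lift_edge 0.36 [ 521. -353.    2.]
```

View pics/c6.png

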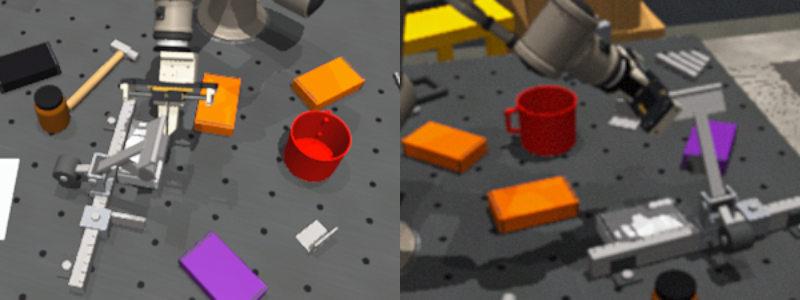

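```bash
python3 -m handwheel '{"translation": [[0.008,-0.068,0.055],[0.008,-0.073,0.052],[0.008,-0.075,0.048],[0.008,-0.077,0.043],[0.009,-0.08,0.038],[0.009,-0.081,0.033],[0,0,0],[0,0,0]], "twist": [0,0,0,0,0,0,0,0]}' 255; python3 - <<'E'
from h import *
o=get_obs();print(o['joint_positions'],o['dq'],o['contact_force'])
for c in("scene","side"):
    k=capture(c);save(k,c+"4.png")
    for l in("lift_edge",):
        for r in spot_point(c,l)[:3]:
            P=w(k,r['position']);print(c,l,round(r['score'],2),np.round(P,0))
import cv2
a=cv2.imread("pics/scene4.png")[120:345,200:500];b=cv2.imread("pics/side4.png")[90:270,190:430]
cv2.imwrite("pics/c7.png",np.hstack([cv2.resize(a,(400,300)),cv2.resize(b,(400,300))]))
E
```

```text
time: 14.55
tool_pos: [611.6, -89.6, 289.0]
tcp_rot: [-2.307, 0.125, -1.426]
contact_force: [-0.4, -0.1, 0.5]
grip_width: 0.4
[-0.5323366   0.22244542  1.87319772  1.03680226  0.66271508  0.21995388] [-0.00830594  0.00210611 -0.0077869  -0.00042081  0.0013843  -0.00156498] [-0.39009679 -0.09305777  0.53247431]
scene lift_edge 0.64 [ 675. -133.  329.]
side lift_edge 0.86 [ 682. -151.  331.]
```

View pics/c7.png

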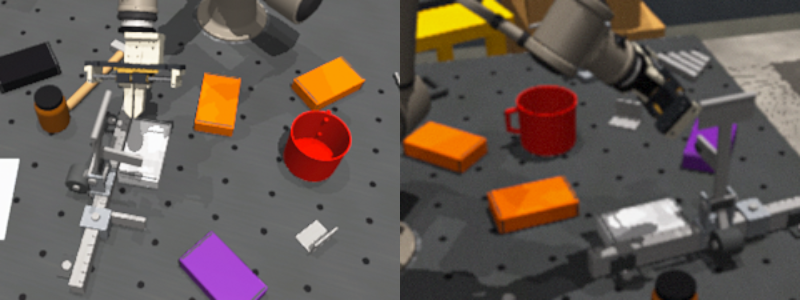

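```bash
python3 -m handwheel '{"translation": [[-0.2,0,0],[-0.2,0,-0.05],[-0.2,-0.01,-0.15],[-0.2,-0.01,-0.2],[-0.2,-0.01,-0.2],[-0.2,-0.02,-0.2],[-0.2,-0.02,-0.2],[-0.15,-0.02,-0.15]], "twist": [0,0,0,0,0,0,0,0]}' 255; python3 - <<'E'
from h import *
o=get_obs();print(o['joint_positions'],o['dq'],o['contact_force'])
for c in("scene","side"):
    k=capture(c);save(k,c+"5.png")
    for l in("lift_edge","tube_lead","tube_center","fence"):
        for r in spot_point(c,l)[:4]:
            P=w(k,r['position']);print(c,l,round(r['score'],2),np.round(P,0))
def unp(k,u,v,z):
    T=np.array(k["world_from_camera"]);f=200/np.tan(np.radians(k["vertical_fov"])/2)
    d=T[:3,:3]@[(u-k['cx'])/f,-(v-k['cy'])/f,-1];return T[:3,3]+d*(z-T[2,3])/d[2]
k=capture("scene");print(unp(k,297,193,50).round(),unp(k,257,333,50).round())
a=cv2.imread("pics/scene5.png")[120:345,200:500];b=cv2.imread("pics/side5.png")[90:270,190:430]
cv2.imwrite("pics/c8.png",np.hstack([cv2.resize(a,(400,300)),cv2.resize(b,(400,300))]))
E
```

```text
time: 15.75
tool_pos: [374.8, -100.7, 115.8]
tcp_rot: [-2.301, 0.112, -1.419]
contact_force: [-0.2, -0.2, -1.6]
grip_width: 0.3
[-1.12167711  0.37675391  2.58093799  1.60268097  0.82553334 -1.17405146] [-0.79238072  0.70958831  0.51197758  0.41423835  0.20987377 -1.70477082] [-0.21102565 -0.19568808 -1.59950792]
scene lift_edge 0.78 [ 678. -179.  329.]
scene lift_edge 0.33 [ 679. -166.  109.]
scene tube_lead 0.94 [634. -82.  24.]
scene tube_lead 0.92 [750.  90.  19.]
scene tube_lead 0.89 [ 331. -437.   21.]
scene tube_lead 0.75 [138. 366.  24.]
scene tube_center 0.77 [ 392. -498.   19.]
scene tube_center 0.72 [549. -91.  22.]
scene tube_center 0.67 [795. 167.  21.]
scene tube_center 0.63 [353.  41.  21.]
scene fence 0.89 [ 588. -143.   -0.]
side lift_edge 0.84 [ 682. -182.  330.]
side tube_lead 0.83 [266.  36.  22.]
side tube_lead 0.72 [637. -83.  19.]
side tube_lead 0.69 [ 336. -433.   21.]
side tube_lead 0.55 [755.  86.  15.]
side tube_center 0.96 [ 395. -494.   24.]
side tube_center 0.89 [555. -89.  19.]
side tube_center 0.84 [795. 163.  21.]
side tube_center 0.55 [353.  45.  20.]
side fence 0.87 [ 588. -143.    4.]
[ 425. -176.   50.] [ 912. -120.   50.]
```

View pics/c8.png

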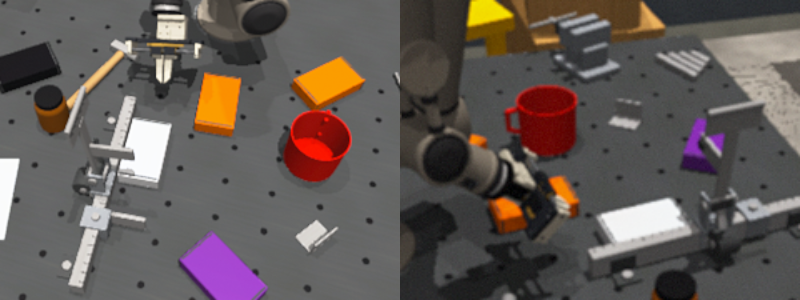

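```bash
python3 -m handwheel '{"translation": [[-0.25,0,0],[-0.25,0,0],[-0.3,0,0],[-0.3,0,0],[-0.3,0,0],[-0.3,0,0],[-0.3,0,0],[0,0,0]], "twist": [0,0,0,0,0,0,0,0]}' 255; python3 - <<'E'
from h import *
from scipy.spatial.transform import Rotation as R
o=get_obs();print(o['joint_positions'],o['dq'],R.from_euler('xyz',o['tcp_rot']).as_matrix().round(3)[:,2])
E
```

```text
time: 17.3
tool_pos: [87.7, -118.1, 124.0]
tcp_rot: [-2.316, 0.109, -1.387]
contact_force: [1.4, 0.2, -0.3]
grip_width: 0.3
[-2.52893511  0.31986069  2.58447934  0.27752781  1.05769495 -1.33603759] [-0.00120268 -0.00948955  0.04927434  0.02138053  0.00896369  0.00867693] [ 0.709  0.207 -0.674]
```

The arm is up at its far rest: lift_edge reads (680,-180,330). Moving inward swung joint 1 round to its limit instead of reducing the tilt, so I'm backing out the same way.

```bash
python3 -m handwheel '{"translation": [[0.2,0,0],[0.25,0,0],[0.25,0,0],[0.25,0,0.02],[0.25,0,0.05],[0.25,0,0.05],[0.25,0,0.1],[0.25,0,0.1]], "twist": [0,0,0,0,0,0,0,0]}' 255; python3 - <<'E'
from h import *
from scipy.spatial.transform import Rotation as R
o=get_obs();print(o['joint_positions'],o['dq'],R.from_euler('xyz',o['tcp_rot']).as_matrix().round(3)[:,2])
E
```

```text
time: 18.3
tool_pos: [388.5, -115.6, 173.6]
tcp_rot: [-2.317, 0.115, -1.404]
contact_force: [0.1, -1.5, -1.1]
grip_width: 0.5
[-1.0871585   0.16121117  2.43857367  1.28114746  0.85299867 -0.68166494] [ 1.28030453 -0.13829952 -0.66375741  0.34038508 -0.3375758   1.2376827 ] [ 0.711  0.199 -0.674]
```

```bash
python3 -m handwheel '{"translation": [[0.15,0.25,0.1],[0.15,0.25,0.1],[0.2,0.25,0.1],[0.2,0.25,0.08],[0.22,0.22,0.08],[0.22,0.2,0.05],[0.22,0.1,0],[0.22,0.1,0]], "twist": [0,0,0.05,0.11,0.11,0.11,0.11,0.11]}' 255; python3 - <<'E'
from h import *
from scipy.spatial.transform import Rotation as R
o=get_obs();print(o['joint_positions'],o['dq'],R.from_euler('xyz',o['tcp_rot']).as_matrix().round(3)[:,2])
E
```

```text
time: 19.3
tool_pos: [626.4, 144.3, 255.6]
tcp_rot: [-2.312, 0.121, -0.431]
contact_force: [1.4, -0.1, 1.2]
grip_width: 0.6
[-0.25133991  0.49192521  1.55380859  0.91250626  1.2100659  -0.16068751] [ 0.2980304   0.89608578 -1.54116524 -0.51874616  1.17814506 -0.0700676 ] [ 0.235  0.704 -0.67 ]
```

```bash
python3 -m handwheel '{"translation": [[0.05,0,0],[0.05,0,0],[0.05,0,0],[0.05,0,0],[0.05,0,0],[0.05,0,0],[0.05,0,0],[0.05,0,0]], "twist": [0.115,0.115,0.115,0.115,0.115,0.115,0.115,0.115]}' 255; python3 - <<'E'
from h import *
from scipy.spatial.transform import Rotation as R
o=get_obs();print(o['joint_positions'],o['dq'],R.from_euler('xyz',o['tcp_rot']).as_matrix().round(3)[:,2])
E
```

```text
time: 20.3
tool_pos: [643.7, 125.0, 274.4]
tcp_rot: [-2.255, 0.161, 1.038]
contact_force: [-62.3, -54.7, 62.1]
grip_width: 0.3
[-0.04918254  1.23295749  0.03591963  0.62110605  2.6584005  -0.57317008] [ 0.09574312 -0.07283812 -0.06886443 -0.4747953  -0.03718745 -0.98481718] [-0.719  0.306 -0.624]
```

```bash
python3 - <<'E'
from h import *
for c in("scene","side"):
    k=capture(c);save(k,c+"6.png")
o=get_obs();print(o['tool_pos'],o['contact_force'],o['moment'],o['joint_positions'],o['tau'])
a=cv2.imread("pics/scene6.png")[60:360,160:560];b=cv2.imread("pics/side6.png")[40:340,160:560]
cv2.imwrite("pics/c9.png",np.hstack([a,b]))
E
```

```text
[643.85292212 126.29958043 275.12234056] [ 0.17257913  0.97903669 -0.06685619] [-0.1698982  -0.36718303 -0.00218709] [-0.04810683  1.22955064  0.04003865  0.62074964  2.65378393 -0.57295317] [ -0.69602173 -76.60089254 -23.66955578   0.89619543   2.26184517
  -0.86157309]
```

View pics/c9.png

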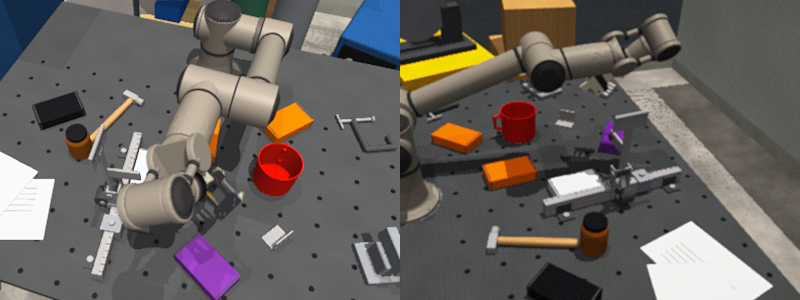

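```bash
python3 -m handwheel '{"translation": [[0.08,0,0],[0.15,0,0],[0.25,-0.02,0],[0.3,-0.03,0],[0.35,-0.05,0],[0.35,-0.05,0],[0.35,-0.05,0],[0.35,-0.05,0]], "twist": [0,0,0,0,0,0,0,0]}' 255; python3 - <<'E'
from h import *
from scipy.spatial.transform import Rotation as R
o=get_obs();print(o['joint_positions'],o['dq'],R.from_euler('xyz',o['tcp_rot']).as_matrix().round(3)[:,2])
E
```

```text
time: 21.4
tool_pos: [654.1, 51.7, 250.9]
tcp_rot: [-2.263, 0.142, 1.011]
contact_force: [0.1, -0.8, 0.0]
grip_width: 0.3
[-0.14291197  1.25724649  0.03713805  0.51503336  2.65699055 -0.72975936] [-0.11119156  0.02814203 -0.00090653 -0.12096561 -0.00174236 -0.18385874] [-0.7    0.333 -0.632]
```

```bash
python3 -m handwheel '{"translation": [[0,0,-0.1],[0,0,-0.2],[0,0.0,-0.2],[0,0.0,-0.2],[0.05,0,-0.1],[0.1,0,0],[0.2,0,0],[0.3,0,0]], "twist": [0,0.05,0.08,0.08,0.08,0.06,0,0]}' 255; python3 - <<'E'
from h import *
from scipy.spatial.transform import Rotation as R
o=get_obs();print(o['joint_positions'],o['dq'],R.from_euler('xyz',o['tcp_rot']).as_matrix().round(3)[:,2])
E
```

```text
time: 22.4
tool_pos: [642.1, 43.8, 162.4]
tcp_rot: [-2.214, 0.136, 1.569]
contact_force: [0.0, 0.3, -1.0]
grip_width: 0.4
[-0.01016628  1.37162296  0.03709543 -0.1898915   2.65690602 -1.63454477] [-0.02325186 -0.03134155 -0.00256384  0.0058691   0.0013927  -0.01474254] [-0.8   -0.08  -0.594]
```

```bash
python3 -m handwheel '{"translation": [[0.3,0,0],[0.38,0,0],[0.38,0,0],[0.38,0,0],[0.38,0,0],[0.38,0,0],[0.38,0,0],[0.38,0,0]], "twist": [0,0,0,0,0,0,0,0]}' 255; python3 - <<'E'
from h import *
from scipy.spatial.transform import Rotation as R
o=get_obs();print(o['joint_positions'],o['dq'],R.from_euler('xyz',o['tcp_rot']).as_matrix().round(3)[:,2])
E
```

```text
time: 23.4
tool_pos: [645.0, 29.2, 182.7]
tcp_rot: [-2.248, 0.115, 1.535]
contact_force: [-0.4, -1.3, 0.2]
grip_width: 0.4
[-0.03900283  1.3389924   0.03711408 -0.16091749  2.65697163 -1.62543134] [-0.01886729 -0.02717018 -0.00015307  0.03837401 -0.00068941  0.0170448 ] [-0.781 -0.044 -0.622]
```

```bash
python3 -m handwheel '{"translation": [[0.1,0,0.2],[0.2,0,0.35],[0.2,0,0.35],[0.2,0,0.35],[0.2,0,0.35],[0.2,0,0.35],[0.2,0,0.35],[0.2,0,0.2]], "twist": [0,0,0,0,0,0,0,0]}' 255; python3 - <<'E'
from h import *
from scipy.spatial.transform import Rotation as R
o=get_obs();print(o['joint_positions'],o['dq'],R.from_euler('xyz',o['tcp_rot']).as_matrix().round(3)[:,2])
E
```

```text
time: 24.4
tool_pos: [624.0, -1.4, 385.7]
tcp_rot: [-2.546, 0.131, 1.547]
contact_force: [-0.4, -1.1, 1.5]
grip_width: 0.7
[-0.06299887  1.02685565  0.03623341 -0.28345561  2.65738103 -1.78237052] [-0.01273965 -0.14775065  0.00663071 -0.04284473 -0.00868169 -0.06952367] [-0.563 -0.095 -0.821]
```

```bash
python3 -m handwheel '{"translation": [[0.2,0.02,0.35],[0.2,0.05,0.35],[0.2,0.05,0.35],[0.2,0.05,0.35],[0.2,0.05,0.35],[0.2,0.05,0.35],[0.2,0.05,0.35],[0.2,0,0.35]], "twist": [0,0,0,0,0,0,0,0]}' 255; python3 - <<'E'
from h import *
from scipy.spatial.transform import Rotation as R
o=get_obs();print(o['joint_positions'],o['dq'],R.from_euler('xyz',o['tcp_rot']).as_matrix().round(3))
E
```

```text
time: 25.4
tool_pos: [559.5, 14.8, 541.1]
tcp_rot: [-2.798, 0.159, 1.563]
contact_force: [0.2, 0.3, 0.7]
grip_width: 0.5
[-0.02779596  0.76824059  0.03714021 -0.34060167  2.65700173 -1.84030869] [-0.04668003 -0.22952626  0.00156253 -0.1021549  -0.00212836 -0.16046187] [[ 0.007  0.941 -0.338]
 [ 0.987 -0.06  -0.146]
 [-0.158 -0.333 -0.93 ]]
```

```bash
python3 -m handwheel '{"translation": [[0.2,0,0.35],[0.2,0,0.35],[0.2,0,0.35],[0.2,0,0.35],[0.2,0,0.35],[0.1,0,0.2],[-0.1,-0.05,-0.1],[-0.1,-0.1,-0.3]], "twist": [0,0,0,0,0,0,0,0]}' 255; python3 - <<'E'
from h import *
from scipy.spatial.transform import Rotation as R
o=get_obs();print(o['joint_positions'],o['dq'],R.from_euler('xyz',o['tcp_rot']).as_matrix().round(3))
E
```

```text
time: 26.4
tool_pos: [485.8, -24.1, 570.2]
tcp_rot: [-2.93, 0.177, 1.567]
contact_force: [0.7, -0.4, 1.3]
grip_width: 0.7
[-0.09087652  0.40479633  0.59237234 -0.26412819  2.32565437 -1.80328622] [-0.20174766 -0.79218758  2.24698098  0.38031747 -1.4426661   0.35789517] [[ 0.004  0.978 -0.21 ]
 [ 0.984 -0.041 -0.172]
 [-0.176 -0.206 -0.962]]
```

```bash
python3 -m handwheel '{"translation": [[-0.05,-0.06,-0.35],[-0.05,-0.06,-0.35],[-0.05,-0.06,-0.35],[-0.05,-0.06,-0.35],[-0.05,-0.06,-0.35],[-0.05,-0.06,-0.35],[-0.05,-0.06,-0.3],[-0.05,-0.06,-0.25]], "twist": [0,0,0,0,0,0,0,0]}' 255; python3 - <<'E'
from h import *
from scipy.spatial.transform import Rotation as R
o=get_obs();print(o['joint_positions'],o['dq'],R.from_euler('xyz',o['tcp_rot']).as_matrix().round(3))
for c in("scene","side"):
    k=capture(c);save(k,c+"7.png")
    for l in("lift_edge","tube_lead","tube_center","fence","end_stop","hammer"):
        for r in spot_point(c,l)[:4]:
            P=w(k,r['position']);print(c,l,round(r['score'],2),np.round(P,0))
a=cv2.imread("pics/scene7.png")[100:340,180:460];b=cv2.imread("pics/side7.png")[90:330,180:460]
cv2.imwrite("pics/c10.png",np.hstack([cv2.resize(a,(400,343)),cv2.resize(b,(400,343))]))
E
```

```text
time: 27.4
tool_pos: [418.5, -97.4, 160.2]
tcp_rot: [-2.934, 0.176, 1.569]
contact_force: [0.4, -0.4, 0.0]
grip_width: 0.5
[-0.2561358   0.37446752  1.78195354 -0.24047349  1.15699776 -1.69069395] [-0.18175753  0.29466294  0.55417679 -0.11184325 -0.86820448  0.04704586] [[ 0.002  0.978 -0.207]
 [ 0.984 -0.038 -0.171]
 [-0.175 -0.203 -0.963]]
scene tube_lead 0.86 [636. -84.  21.]
scene tube_lead 0.82 [136. 367.  25.]
scene tube_lead 0.75 [267.  33.  22.]
scene tube_lead 0.74 [750.  92.  20.]
scene tube_center 0.86 [792. 165.  20.]
scene tube_center 0.74 [353.  44.  21.]
scene tube_center 0.72 [193. 311.  18.]
scene tube_center 0.71 [ 392. -502.   20.]
scene fence 0.67 [ 591. -143.   -2.]
scene end_stop 0.92 [ 736. -127.    4.]
scene end_stop 0.26 [549. -87.  22.]
scene hammer 0.89 [ 355. -295.    3.]
side lift_edge 0.77 [ 681. -183.  329.]
side tube_lead 0.94 [265.  36.  21.]
side tube_lead 0.8 [130. 369.  21.]
side tube_lead 0.78 [634. -84.  18.]
side tube_lead 0.62 [ 337. -434.   20.]
side tube_center 0.84 [553. -88.  17.]
side tube_center 0.8 [792. 164.  24.]
side tube_center 0.74 [353.  48.  20.]
side tube_center 0.72 [ 394. -491.   24.]
side fence 0.57 [ 587. -142.    3.]
side fence 0.23 [640. 336.   1.]
side end_stop 0.69 [ 740. -123.    1.]
side hammer 0.64 [ 359. -297.   -0.]
side hammer 0.41 [ 674. -122.  195.]
```

View pics/c10.png

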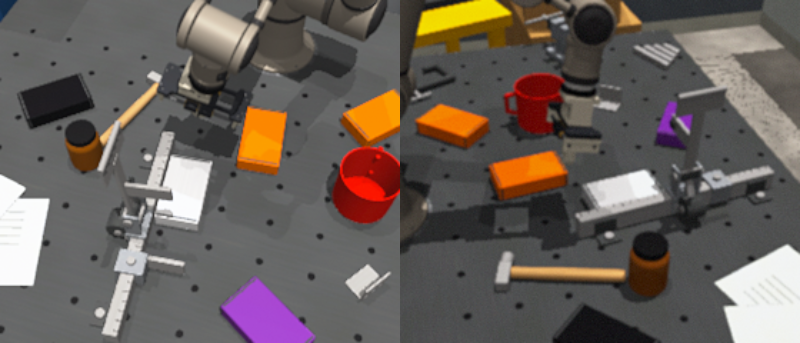

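```bash
python3 -m handwheel '{"translation": [[0.02,0,-0.1],[0.02,0,-0.2],[0.02,0,-0.2],[0.02,0,-0.16],[0,0,-0.1],[0,0,-0.04],[0,0,0],[0,0,0]], "twist": [0.035,0.035,0,0,0,0,0,0]}' 255; python3 - <<'E'
from h import *
from scipy.spatial.transform import Rotation as R
o=get_obs();print(o['joint_positions'],o['dq'],R.from_euler('xyz',o['tcp_rot']).as_matrix().round(3))
E
```

```text
time: 29.1
tool_pos: [433.6, -97.6, 40.9]
tcp_rot: [-2.941, 0.179, 1.682]
contact_force: [-0.3, 0.1, -0.1]
grip_width: 0.5
[-0.23865043  0.57433946  1.87278841 -0.31385741  0.85096107 -1.67582255] [ 5.14015625e-04 -3.61456343e-03 -2.25388814e-03 -6.95729519e-05
  2.04596667e-03  1.17598472e-03] [[-0.109  0.978 -0.179]
 [ 0.978  0.073 -0.195]
 [-0.178 -0.196 -0.964]]
```

```bash
python3 -m handwheel '{"translation": [[0.06,0.0,-0.025],[0.06,0.006,0],[0.06,0.006,0],[0.06,0.006,0],[0.06,0.006,0],[0.06,0.006,0],[0.06,0.006,0],[0,0,0]], "twist": [0,0,0,0,0,0,0,0]}' 255; python3 - <<'E'
from h import *
o=get_obs();print(o['joint_positions'],o['contact_force'])
for c in("scene","side"):
    k=capture(c);save(k,c+"8.png")
    for l in("lift_edge","tube_lead","tube_center","end_stop"):
        for r in spot_point(c,l)[:4]:
            P=w(k,r['position'])
            if P[1]<0 and P[1]>-300:print(c,l,round(r['score'],2),np.round(P,0))
a=cv2.imread("pics/scene8.png")[120:320,220:420];b=cv2.imread("pics/side8.png")[100:300,230:430]
cv2.imwrite("pics/c11.png",np.hstack([cv2.resize(a,(400,400)),cv2.resize(b,(400,400))]))
E
```

```text
time: 30.1
tool_pos: [496.7, -91.4, 38.1]
tcp_rot: [-2.93, 0.178, 1.683]
contact_force: [-0.6, -0.3, -0.6]
grip_width: 0.3
[-0.1990376   0.66093302  1.68777892 -0.28267965  0.9637467  -1.68084807] [-0.56755478 -0.31565736 -0.63991165]
scene lift_edge 0.55 [ 354. -295.    3.]
scene tube_center 0.9 [589. -85.  23.]
scene end_stop 0.8 [ 739. -126.    4.]
side lift_edge 0.77 [ 682. -182.  330.]
side tube_lead 0.97 [677. -84.  18.]
side tube_center 0.81 [592. -86.  19.]
side end_stop 0.79 [ 741. -124.   -1.]
side end_stop 0.3 [ 360. -299.   -3.]
```

View pics/c11.png

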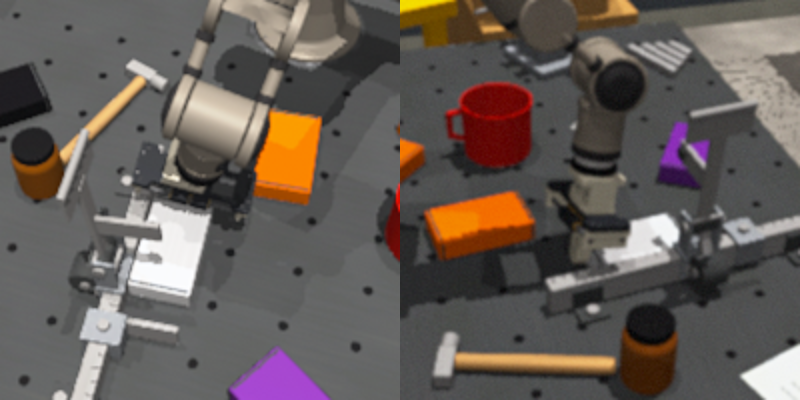

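```bash
python3 -m handwheel '{"translation": [[0.06,0.007,0],[0.06,0.007,0],[0.06,0.007,0],[0.06,0.007,0],[0.06,0.007,0],[0.03,0.003,0],[0.03,0.003,0],[0.02,0.002,0]], "twist": [0,0,0,0,0,0,0,0]}' 255; python3 - <<'E'
from h import *
o=get_obs();print(o['joint_positions'],o['contact_force'])
for c in("scene","side"):
    k=capture(c);save(k,c+"9.png")
    for l in("lift_edge","tube_lead","tube_center","end_stop"):
        for r in spot_point(c,l)[:4]:
            P=w(k,r['position'])
            if P[1]<0 and P[1]>-300:print(c,l,round(r['score'],2),np.round(P,0))
a=cv2.imread("pics/scene9.png")[120:320,220:420];b=cv2.imread("pics/side9.png")[100:300,230:430]
cv2.imwrite("pics/c12.png",np.hstack([cv2.resize(a,(400,400)),cv2.resize(b,(400,400))]))
E
```

```text
time: 31.6
tool_pos: [550.9, -84.3, 38.1]
tcp_rot: [-2.913, 0.176, 1.684]
contact_force: [-6.2, 0.2, 3.9]
grip_width: 0.2
[-0.16840287  0.74025684  1.50951756 -0.25981812  1.08180609 -1.68749443] [-6.22283761  0.24822927  3.87762516]
scene lift_edge 0.9 [ 680. -181.  331.]
scene tube_lead 0.92 [728. -76.  21.]
scene tube_center 0.82 [644. -81.  27.]
side lift_edge 0.73 [ 683. -181.  332.]
side lift_edge 0.44 [646. -76.  19.]
side tube_lead 0.88 [732. -78.  21.]
side end_stop 0.81 [ 739. -125.    2.]
```

View pics/c12.png

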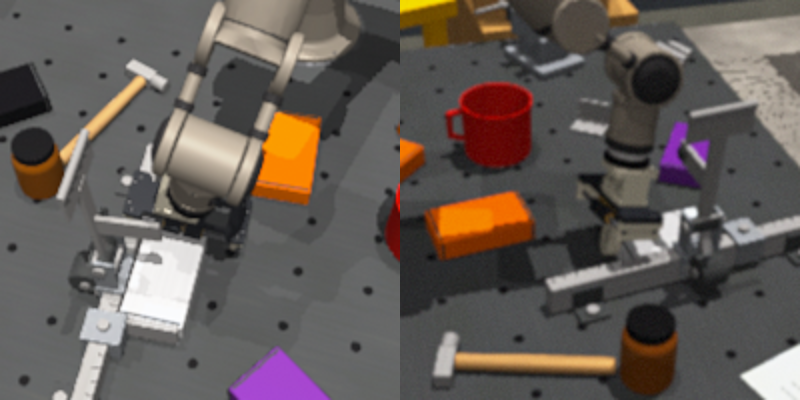

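```bash
python3 -m handwheel '{"translation": [[0.03,0.003,0],[0.03,0.003,0],[0.04,0.004,0],[0.04,0.004,0],[0.04,0.004,0],[0.04,0.004,0],[0,0,0],[0,0,0]], "twist": [0,0,0,0,0,0,0,0]}' 255; python3 - <<'E'
from h import *
o=get_obs();print(o['joint_positions'],o['contact_force'])
L=[[],[]]
for c in("scene","side"):
  for i in range(2):
    k=capture(c);save(k,c+"10.png")
    for j,l in enumerate(("tube_lead","tube_center")):
        for r in spot_point(c,l)[:4]:
            P=w(k,r['position'])
            if P[1]<0 and P[1]>-150 and P[0]>600:print(c,l,round(r['score'],2),np.round(P,1))
E
```

```text
time: 33.1
tool_pos: [551.8, -84.3, 38.8]
tcp_rot: [-2.83, 0.171, 1.688]
contact_force: [-1.6, 1.3, 1.1]
grip_width: 0.5
[-0.1609845   0.78241714  1.43346444 -0.26090793  1.19797232 -1.69331033] [-1.5590251   1.2675745   1.09219207]
scene tube_lead 0.68 [730.3 -74.8  22.1]
scene tube_center 0.6 [646.  -76.8  21.3]
scene tube_lead 0.94 [730.3 -74.7  25.4]
scene tube_center 0.94 [645.3 -80.9  22.2]
side tube_lead 0.68 [732.6 -78.5  20.6]
side tube_center 0.88 [651.1 -76.8  21.5]
side tube_lead 0.52 [731.  -78.6  21.5]
side tube_center 0.85 [649.8 -80.1  20.1]
```

```bash
python3 -m handwheel '{"translation": [[-0.1,-0.01,0],[-0.2,-0.02,0],[-0.3,0,0],[-0.3,0,0.1],[-0.2,0,0.2],[0,0,0.2],[0,0,0],[0,0,0]], "twist": [0,0,0,0,0,0,0,0]}' 255; python3 - <<'E'
from h import *
L={}
for i in range(2):
  for c in("scene","side"):
    k=capture(c);save(k,c+"11.png")
    for j,l in enumerate(("tube_lead","tube_center","end_stop")):
        for r in spot_point(c,l)[:5]:
            P=w(k,r['position'])
            if P[1]<0 and P[1]>-150 and P[0]>600 and r['score']>.4:L.setdefault(l,[]).append(P)
for l in L:print(l,np.round(L[l],0).tolist(),np.round(np.mean(L[l],0),1))
k=capture("wrist");save(k,"wrist11.png")
a=cv2.imread("pics/scene11.png")[215:315,250:350];b=cv2.imread("pics/side11.png")[170:270,330:430]
cv2.imwrite("pics/c13.png",np.hstack([cv2.resize(a,(400,400),interpolation=2),cv2.resize(b,(400,400),interpolation=2)]))
E
```

```text
time: 34.7
tool_pos: [386.9, -89.0, 116.1]
tcp_rot: [-2.845, 0.174, 1.687]
contact_force: [0.6, 0.7, -0.6]
grip_width: 0.4
tube_lead [[733.0, -73.0, 26.0], [732.0, -78.0, 20.0], [730.0, -75.0, 24.0], [731.0, -78.0, 21.0]] [731.5 -76.   23. ]
tube_center [[648.0, -78.0, 21.0], [649.0, -80.0, 18.0], [648.0, -77.0, 22.0], [649.0, -79.0, 17.0]] [648.3 -78.5  19.7]
end_stop [[738.0, -126.0, 5.0], [738.0, -123.0, 2.0], [736.0, -126.0, 2.0], [740.0, -125.0, -1.0]] [ 738.1 -124.8    1.9]
```

View pics/c13.png

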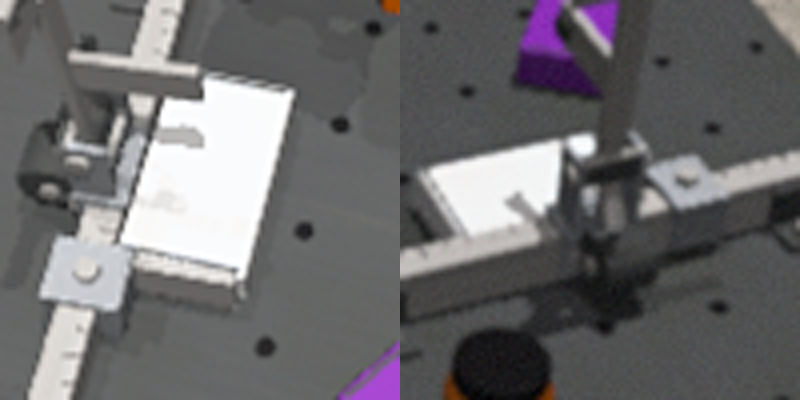

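View pics/wrist11.png

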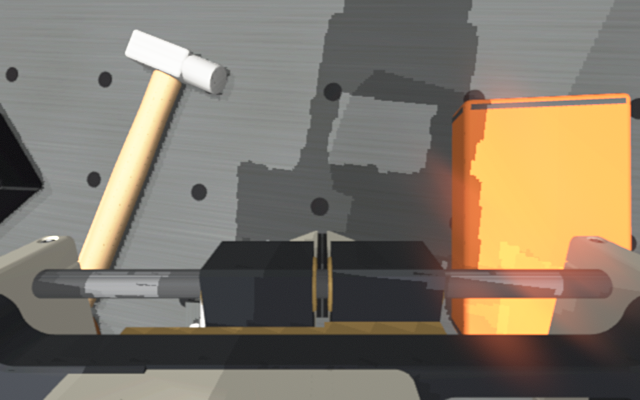

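```bash
python3 - <<'E'
import cv2,numpy as np
a=cv2.imread("pics/scene11.png")
cv2.imwrite("pics/z1.png",cv2.resize(a[180:300,265:345],(533,800),interpolation=cv2.INTER_CUBIC)[:600])
b=cv2.resize(a[180:260,270:350],(600,600),interpolation=cv2.INTER_CUBIC);cv2.imwrite("pics/z1.png",b)
b=cv2.resize(a[230:310,250:330],(600,600),interpolation=cv2.INTER_CUBIC);cv2.imwrite("pics/z2.png",b)
E
```

```text
(no output)
```

View pics/z1.png

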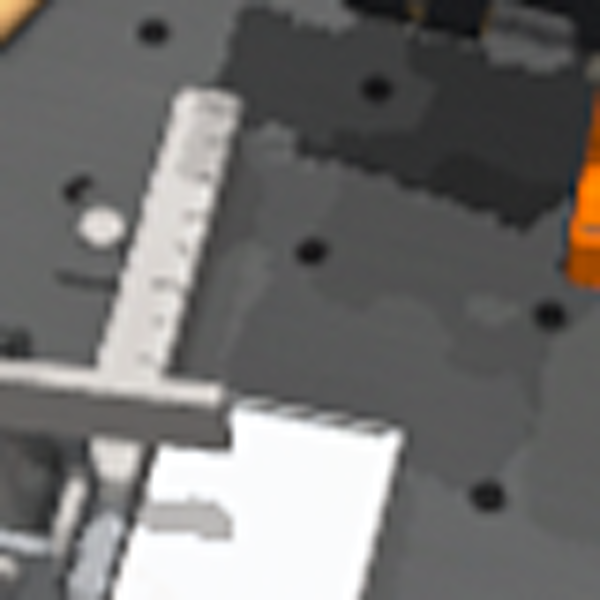

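View pics/z2.png

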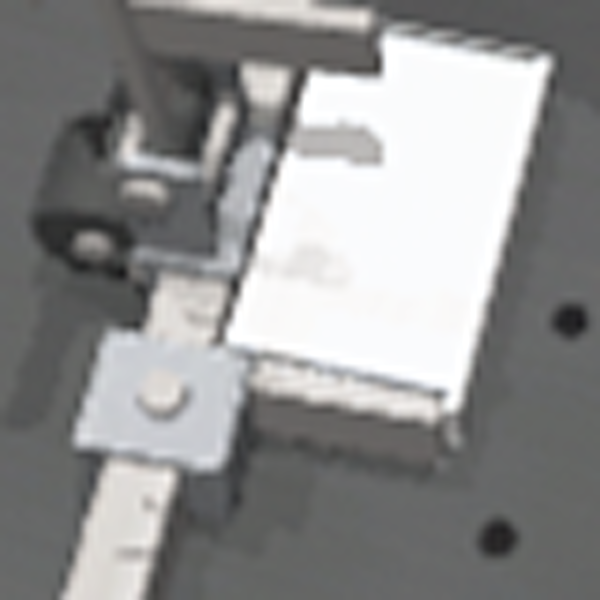

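```bash
python3 - <<'E'
from h import *
k=capture("scene");print(get_obs()['time'])
def unp(u,v,z):
    T=np.array(k["world_from_camera"]);f=200/np.tan(np.radians(k["vertical_fov"])/2)
    d=T[:3,:3]@[(u-k['cx'])/f,-(v-k['cy'])/f,-1];return (T[:3,3]+d*(z-T[2,3])/d[2])[:2]
img=cv2.cvtColor(k['img'],cv2.COLOR_RGB2GRAY).astype(float)
def refine(p,q,z,n=24,hw=4):
    p=np.array(p,float);q=np.array(q,float);t=(q-p)/np.linalg.norm(q-p);nn=np.array([-t[1],t[0]])
    pts=[]
    for s in np.linspace(.06,.94,n):
        c=p+s*(q-p);o=np.linspace(-hw,hw,41);X=c[None]+o[:,None]*nn
        v=cv2.remap(img.astype(np.float32),X[:,0].astype(np.float32)[None],X[:,1].astype(np.float32)[None],cv2.INTER_LINEAR)[0]
        g=np.abs(np.gradient(cv2.GaussianBlur(v[None],(9,1),2)[0]));i=np.argmax(g)
        pts.append(unp(*X[i],z))
    P=np.array(pts);vx,vy,x0,y0=cv2.fitLine(P.astype(np.float32),cv2.DIST_HUBER,0,.01,.01).ravel()
    if vx<0:vx,vy=-vx,-vy
    r=(P-[x0,y0])@[-vy,vx];return np.arctan2(vy,vx),(x0,y0),np.std(r)
E=dict(fn=((302,192.7),(291.7,230),50),ff=((273.7,291.6),(262,325),50),tl=((323.3,237.3),(310.7,283.3),40),tr=((290.7,242),(280,276),40),far=((280,276.5),(310,282),40))
R={}
for n,a in E.items():
    R[n]=refine(*a);print(n,np.round(R[n][0],3),np.round(R[n][1],1),round(R[n][2],2))
a,b=R['fn'][1],R['ff'][1];print("fence from two",np.arctan2(b[1]-a[1],b[0]-a[0]))
y=.113
for n in R:
  d=np.array(R[n][1])-np.array(a);print(n,"x in fence",d@[np.sin(y),-np.cos(y)])
print(unp(280,276.3,40),unp(323.3,237.3,40),unp(310.7,283.3,40))
E
```

```text
35.6
fn 0.108 [ 479.9 -154.3] 0.41
ff 0.109 [ 830.5 -116. ] 0.32
tl 0.082 [641.  -32.8] 0.47
tr 0.076 [ 676.9 -129.6] 0.54
far -1.497 [724.9 -88.1] 0.57
fence from two 0.108901925
fn x in fence 0.0
ff x in fence 1.4452792044343497
tl x in fence -102.58471244137523
tr x in fence -2.3288530802257164
far x in fence -38.195430688786814
[ 731.17194626 -122.58828513] [561.26126111 -38.59464613] [724.85355282 -27.06958214]
```

```bash
python3 -m handwheel '{"translation": [[0.1,0.2,0],[0.2,0.22,0],[0.25,0.22,0],[0.25,0.1,0],[0.25,0,0],[0.15,0,0],[0.07,0,-0.1],[0,0,-0.1]], "twist": [0,0,0,0,0,0,0,0]}' 255; python3 -m handwheel '{"translation": [[0,0,-0.1],[0,0,-0.1],[0,0,-0.08],[0,0,-0.05],[0,0,0],[0,0,0],[0,0,0],[0,0,0]], "twist": [0,0,0,0,0,0,0,0]}' 255; python3 - <<'E'
from h import *
from scipy.spatial.transform import Rotation as R
o=get_obs();print(o['joint_positions'],R.from_euler('xyz',o['tcp_rot']).as_matrix().round(3))
E
```

```text
time: 36.6
tool_pos: [581.9, 26.3, 84.9]
tcp_rot: [-2.845, 0.174, 1.687]
contact_force: [0.0, 0.7, -0.7]
grip_width: 0.1
time: 37.6
tool_pos: [579.1, 26.1, 31.0]
tcp_rot: [-2.84, 0.174, 1.687]
contact_force: [0.8, -0.3, 0.4]
grip_width: 0.4
[ 0.01280313  0.8346529   1.33802345 -0.20599144  1.2626192  -1.55603609] [[-0.114  0.954 -0.276]
 [ 0.978  0.06  -0.198]
 [-0.173 -0.292 -0.941]]
```

```bash
python3 -m handwheel '{"translation": [[0,-0.06,0.01],[0,-0.06,0],[0,-0.06,0],[0,-0.04,0],[0,-0.03,0],[0,-0.03,0],[0,-0.03,0],[0,-0.03,0]], "twist": [0,0,0,0,0,0,0,0]}' 255
```

```text
time: 38.6
tool_pos: [578.8, -25.3, 33.1]
tcp_rot: [-2.841, 0.168, 1.685]
contact_force: [-0.8, 23.6, 6.9]
grip_width: 0.5
```

```bash
python3 -m handwheel '{"translation": [[0,0.05,0],[0,0.1,0],[0,0.15,0],[-0.1,0.15,0.1],[-0.25,0,0.2],[-0.3,0,0.2],[-0.3,0,0],[-0.2,0,0]], "twist": [0,0,0,0,0,0,0,0]}' 255; cat > m.py <<'E'
from h import *
k=capture("scene");save(k,"scene_m.png");print(get_obs()['time'],get_obs()['tool_pos'])
def unp(u,v,z):
    T=np.array(k["world_from_camera"]);f=200/np.tan(np.radians(k["vertical_fov"])/2)
    d=T[:3,:3]@[(u-k['cx'])/f,-(v-k['cy'])/f,-1];return (T[:3,3]+d*(z-T[2,3])/d[2])[:2]
img=cv2.cvtColor(k['img'],cv2.COLOR_RGB2GRAY).astype(float)
def refine(p,q,z,n=24,hw=4):
    p=np.array(p,float);q=np.array(q,float);t=(q-p)/np.linalg.norm(q-p);nn=np.array([-t[1],t[0]]);pts=[]
    for s in np.linspace(.06,.94,n):
        c=p+s*(q-p);o=np.linspace(-hw,hw,41);X=c[None]+o[:,None]*nn
        v=cv2.remap(img.astype(np.float32),X[:,0].astype(np.float32)[None],X[:,1].astype(np.float32)[None],cv2.INTER_LINEAR)[0]
        g=np.abs(np.gradient(cv2.GaussianBlur(v[None],(9,1),2)[0]));pts.append(unp(*X[np.argmax(g)],z))
    P=np.array(pts);vx,vy,x0,y0=cv2.fitLine(P.astype(np.float32),cv2.DIST_HUBER,0,.01,.01).ravel()
    if vx<0:vx,vy=-vx,-vy
    return np.arctan2(vy,vx),(x0,y0),np.std((P-[x0,y0])@[-vy,vx])
E=dict(fn=((302,192.7),(291.7,230),50),ff=((273.7,291.6),(262,325),50),tl=((322.5,238),(310.7,282),40),tr=((290.2,242),(280,275),40))
R={n:refine(*a) for n,a in E.items()}
a,b=R['fn'][1],R['ff'][1];y=np.arctan2(b[1]-a[1],b[0]-a[0]);print("fence",y)
for n in R:
  d=np.array(R[n][1])-np.array(a);print(n,R[n][0].round(3),round(R[n][2],2),"x",(d@[np.sin(y),-np.cos(y)]).round(1))
L={}
for c in("scene","side","scene","side"):
    k=capture(c);save(k,c+"_m.png")
    for l in("tube_lead","tube_center","end_stop","lift_edge","hammer","jar","tub","offcut"):
        for r in spot_point(c,l)[:5]:
            P=w(k,r['position'])
            if (l in("hammer","jar","tub","offcut") and r['score']>.6) or P[1]<0 and P[1]>-200 and P[0]>600 and r['score']>.4:L.setdefault(l,[]).append(P)
for l in L:print(l,np.round(L[l],0).tolist() if l[0]!='t' else '',np.round(np.mean(L[l],0),1))
for n,x in(("scene",(250,200)),("side",(320,160))):
    i=cv2.imread(f"pics/{n}_m.png")[x[1]:x[1]+110,x[0]:x[0]+110];cv2.imwrite(f"pics/{n}_mz.png",cv2.resize(i,(600,600),interpolation=2))
E
python3 m.py
```

```text
time: 39.6
tool_pos: [399.0, 51.5, 112.8]
tcp_rot: [-2.845, 0.169, 1.69]
contact_force: [0.1, -0.0, -0.1]
grip_width: 0.3
39.65 [395.27866805  51.68742059 112.87287099]
fence 0.10916121
fn 0.115 0.47 x 0.0
ff 0.109 0.3 x 0.0
tl 0.11 0.46 x -100.6
tr 0.106 0.74 x -1.8
tube_lead  [716.2 -76.8  20.4]
tube_center  [648.9 -82.2  20.6]
end_stop [[739.0, -125.0, 6.0], [740.0, -125.0, 3.0], [740.0, -127.0, 3.0], [739.0, -124.0, 2.0]] [ 739.3 -125.4    3.2]
lift_edge [[682.0, -180.0, 330.0], [684.0, -183.0, 330.0], [679.0, -183.0, 330.0], [682.0, -181.0, 330.0], [649.0, -82.0, 18.0]] [ 675.3 -161.7  267.6]
hammer [[355.0, -295.0, 5.0], [359.0, -297.0, -3.0], [356.0, -296.0, 4.0], [731.0, -77.0, 21.0], [359.0, -298.0, -3.0]] [ 431.9 -252.5    4.9]
jar [[521.0, -349.0, 1.0], [522.0, -355.0, -2.0], [520.0, -352.0, 3.0]] [ 521.  -351.8    0.8]
tub  [508.5 171.5  10.3]
offcut [[641.0, 336.0, -3.0]] [640.8 335.6  -2.7]
```

View pics/scene_mz.png

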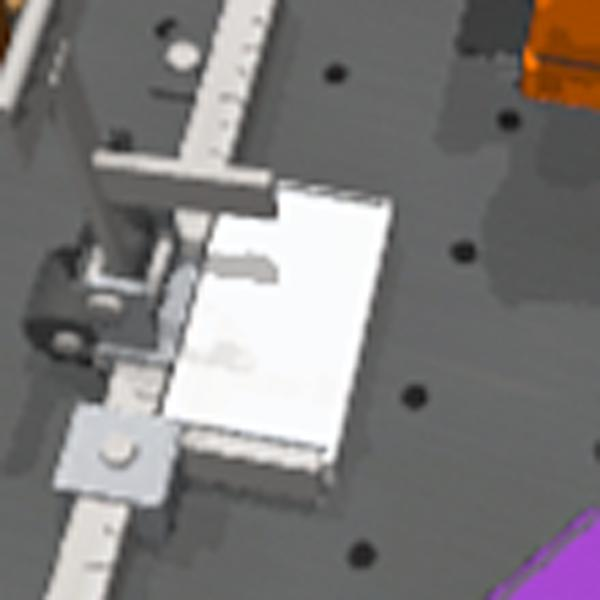

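View pics/side_mz.png

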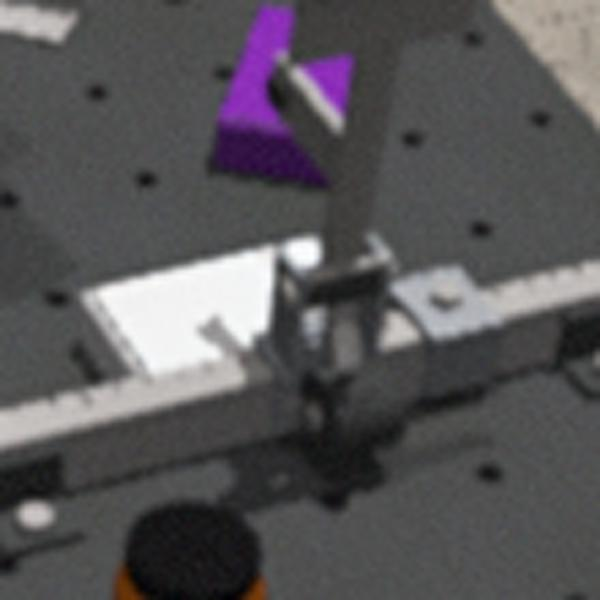

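```bash
python3 -m handwheel '{"translation": [[0.05,-0.2,0],[0.1,-0.25,0],[0.1,-0.25,0],[0.1,-0.2,0],[0.1,-0.1,-0.1],[0.1,0,-0.15],[0.1,0,-0.15],[0.1,0,-0.1]], "twist": [0,0,0,0,0,0,0,0]}' 255
```

```text
time: 42.45
tool_pos: [517.6, -105.4, 35.5]
tcp_rot: [-2.848, 0.17, 1.688]
contact_force: [0.7, 0.5, -0.5]
grip_width: 0.3
```

```bash
python3 -m handwheel '{"translation": [[0.04,0.06,0.01],[0.06,0.02,0],[0.05,0.006,0],[0.03,0.003,0],[0.03,0.003,0],[0.03,0.003,0],[0.03,0.003,0],[0.03,0.003,0]], "twist": [0,0,0,0,0,0,0,0]}' 255
```

```text
time: 43.45
tool_pos: [553.6, -89.8, 38.2]
tcp_rot: [-2.818, 0.168, 1.691]
contact_force: [-15.1, -2.5, 7.0]
grip_width: 0.6
```

```bash
python3 -m handwheel '{"translation": [[-0.05,-0.005,0],[-0.15,-0.015,0],[-0.3,0,0],[-0.3,0,0.1],[-0.2,0,0.2],[0,0,0.2],[0,0,0],[0,0,0]], "twist": [0,0,0,0,0,0,0,0]}' 255; python3 m.py
```

```text
time: 44.45
tool_pos: [398.5, -93.2, 114.5]
tcp_rot: [-2.822, 0.168, 1.689]
contact_force: [-0.2, -0.6, 0.3]
grip_width: 0.0
44.5 [398.65723381 -93.24976563 114.44953142]
fence 0.1087778
fn 0.109 0.45 x 0.0
ff 0.109 0.3 x 0.0
tl 0.11 0.42 x -100.6
tr 0.106 0.74 x -1.7
tube_lead  [733.5 -75.6  21.1]
tube_center  [649.4 -81.5  20.5]
end_stop [[680.0, -180.0, 329.0], [738.0, -124.0, 1.0], [739.0, -126.0, 0.0]] [ 719.  -143.3  109.9]
lift_edge [[681.0, -181.0, 327.0], [682.0, -181.0, 330.0], [679.0, -181.0, 328.0], [670.0, -122.0, 196.0], [680.0, -182.0, 332.0]] [ 678.3 -169.2  302.6]
hammer [[356.0, -296.0, 5.0], [359.0, -297.0, -1.0], [732.0, -78.0, 19.0], [355.0, -296.0, 3.0], [358.0, -294.0, -5.0]] [ 432.  -252.2    4.2]
jar [[520.0, -351.0, -0.0], [520.0, -354.0, 3.0], [522.0, -351.0, 5.0]] [ 520.6 -352.2    2.6]
tub  [ 4.397e+02  3.008e+02 -2.000e-01]
offcut [[638.0, 336.0, 3.0], [652.0, -79.0, 18.0]] [645.1 128.6  10.4]
```

View pics/scene_mz.png

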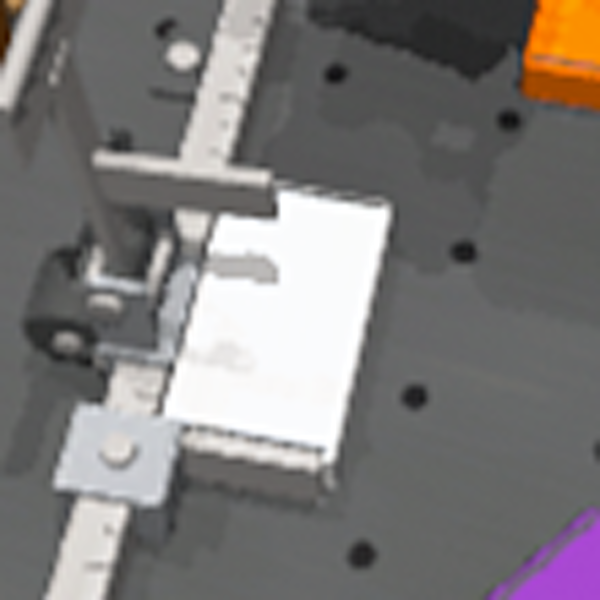

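```bash
python3 -c "
from plant import *
print(close_job()); print(get_obs()['time'])"
```

```text
the job is handed in; nothing more can be done
None
the job is handed in; nothing more can be done
```

I pushed the drop-stop arm over its balance point, pushed the tube along the fence to the end stop, and handed the job in at about 45 s; no verdict came back.

**How it went:** The moves only shift and turn the tool about vertical, so I tilted it by over-reaching and then lifted the arm slowly with the closed fingers under the free edge. It tipped over and stayed at its far rest. After mostly undoing the tilt, I pushed the tube home, pressed its tail against the fence (about 24 N), and pushed it home once more (about 15 N).

**Last checks:**

| Check | Measured | Allowed |
|---|---|---|
| Tube end to end stop | about 0 mm | -4 to 3 mm |
| Tube centre from fence face | about -51 mm | -57 to -45 mm |
| Angle to fence | under 0.005 rad | below 0.04 rad |
| Stop arm angle (from the images) | about 1.64 rad | above 1.58 rad |

The hammer, jar, tub and offcut were located within a few mm of where they started. The gripper stood clear, with no contact force.

**What did not go smoothly:**
- **First side check:** after the first push the tube was about 0.03 rad askew, which is why I pressed its side.
- **Failed inward move:** an attempt to reduce the tilt by moving inward swung joint 1 round to its limit; I backed it out.
- **Force peak:** turning the wrist into its limits gave one reading of about 104 N at the wrist. The limit is 120 N, and there may have been a higher peak between readings.
- **Joint 3 limit:** it read down to 0.036 rad against the listed 0.04, probably rounding in the listed range, but I could not confirm that.
- **Network reports:** a few named the wrong thing and were dropped as impossible.

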